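# Weigh the empty moisture dish

### The job

The empty moisture dish is to be weighed: pick up the open dish, not the lidded tins, and set it down upright in the middle of the small scale's round pan. Its wall is thin, so hold it gently, with no more than about 30 N of grip; the pan is delicate too, so lower the dish onto it softly without dropping it or pressing down hard. Leave the lidded tins where they are and let go of the dish.

Things in the scene. Friction and masses are not known exactly. Their poses are not given: they have to be found in the camera images.
- open_dish: Open, empty, round aluminium moisture dish, no lid: 60 mm outside diameter, 21 mm high, straight sides, about 0.03 kg, upright on the bench. Origin: centre of its underside; z up through the mouth. Grip it across the outside of its sides. It dents if gripped with more than 40 N (force on each finger; 80 N summed over both). 20 to 30 N is ample.
- weighing_pan: Round flat steel pan, 112 mm diameter, on a compact white scale (200 x 150 mm, 34 mm high, fixed, display and two keys at its front end). Origin: centre of the pan's top surface, 50 mm above the bench; z up; x points away from the display end. Not the larger balance behind. The pan is sprung: sinks 1 mm per 2 N, up to 11 mm, and rises again. Overloaded above 15 N.
- lidded_tin_a: Round aluminium moisture tin closed by a flat lid, 62 mm diameter, 24 mm high, standing loose on the bench. Origin: centre of its underside, z up. A bystander: leave it.
- lidded_tin_b: Second lidded aluminium moisture tin, same as the first: 62 mm diameter, 24 mm high. Origin: centre of its underside, z up. A bystander: leave it.
There are look-alikes about, which are no part of the job. Leave any yellow look-alike of the open_dish alone.

How it is judged (in metres and radians):
At the end, for the whole second after the job is handed in: The open dish stands upright (within 10 degrees), released and at rest on the scale's pan, its centre within 18 mm of the pan's centre; both lidded tins are within 20 mm of where they stood (horizontal distance between open_dish and weighing_pan below 0.018 m and z of open_dish in the frame of weighing_pan between -0.004 and 0.004 m and angle between open_dish's own z axis and vertical below 0.17 rad and linear speed of open_dish below 0.02 m/s and distance of each of lidded_tin_a, lidded_tin_b from where it was at the start of the episode below 0.02 m); the robot touches nothing.
It fails at once if the dish was squeezed: more than 40 N of grip, 80 N summed over both fingers (contact force between the fingers and open_dish above 80 N).
It fails at once if the pan was overloaded: more than 15 N on it (contact force between anything else and weighing_pan above 15 N).
It fails at once if the dish was dropped: let go more than 20 mm above the pan (contact force between the fingers and open_dish below 0.05 N and horizontal distance between open_dish and weighing_pan below 0.06 m and z of open_dish in the frame of weighing_pan above 0.02 m).
It fails at once if a lidded tin was moved more than 20 mm (distance of any of lidded_tin_a, lidded_tin_b from where it was at the start of the episode above 0.02 m).
It also fails if it takes over 40 s, if anything falls off the work surface, if the arm or the gripper's body presses on something with over 40 N, if the wrist force passes 120 N, or if a joint passes its speed limit or range.

### The arm

A 7-joint arm with a two-finger parallel gripper is mounted at the origin on a cart in front of the work surface, level with it; the furniture and walls round the work are solid. World frame = base frame: x ahead of the robot, y to its left, z up, the work surface at z = 0. Lengths are in m, angles in degrees, forces in N, time in s.
With the tool pointing down it reaches from about 0.4 to 0.85 m from the base axis. Payload 6.9 kg.
Tool frame: the origin (TCP) lies midway between the tips of the shut fingers; the grasp point (between the pads) lies r.grip_depth behind it (r.grip_depth is the distance from the TCP to the grasp point, in m); z points along the fingers, y is the line along which they close (so a half turn about z gives the same grasp; the last joint's range is limited). The gripper opens to 85 mm and grips with 20 to 120 N. Pads are 22 mm wide; open, the fingers measure 114 mm over their backs; the gripper's body (76 mm by 85 mm) begins 54 mm behind the grasp point. The pads swing forward as they close: fully open they stand 13 mm farther back than shut.
Start: joints at [79.612, 29.078, -13.613, 85.955, 7.202, 65.827, -8.869], TCP at [0.177, -0.599, 0.199] pointing down, gripper open.
Joint ranges: [-176.47, 176.47], [-13.61, 117.27], [-81.72, 77.17], [0.22, 143.17], [-87.28, 267.28], [10, 112.55], [-165.47, 165.47]. Speed limits (degrees/s): [136.94, 136.94, 180, 180, 180, 180, 180].

### API

Orientations are given as a 3x3 rotation matrix whose columns are the frame's x, y, z axes.
In Python, from station import r, viewer, ticket gives the robot as it stands. The module is installed in compiled form; this text tells all that it offers.
- The arm moves only by the tool arm_command, never from a script. Its argument "steps" is one flat list of numbers, 7 for each row, row after row: the shift along the tool's x, y, z as a fraction of full scale, then the turn, a rotation vector about the tool's x, y, z as a fraction of full scale, then the closure, from -1 (fully open) to 1 (shut). In form: [tx, ty, tz, ax, ay, az, fingers, tx, ty, tz, ax, ay, az, fingers, ...]. A call has 1 to 20 rows; each row is the pose to reach, as a shift and turn from the pose commanded when the call began, along the tool's axes at that moment, turning the shorter way round; what a row does not reach only later rows make up. Full scale, the value 1, is 0.25 m for a shift and 2 pi rad for a turn. A row lasts 1/10 s, in which the tool goes at most 50 mm and 8.59 degrees, less where a joint would pass 70% of its speed; a pose out of reach is approached as far as the arm can. A call with a number of a shift or a turn outside -1 to 1 is refused whole. A call with a gripper value outside its range is refused whole. The fingers move at their own pace and stop on an object; "newtons" is the grip in N (left out, the last holds). Time passes only in rows, so rows that repeat a pose let the fingers close. It gives the time, the measured TCP pose, the force, the opening and the grip force at its end, in the units of the state.
- r.state(): the state, without advancing time (a new reading comes with each control period).
- viewer.camera(name): name is "side" or "top"; returns a dict with "frame" (480x640x3 uint8, red, green, blue), "camera_matrix" (3x3 intrinsics, pixels), "rvec" (rotation vector, rad) and "tvec" (3), from world to camera coordinates, as OpenCV has them. Camera axes: x right, y down, z forward; pixel columns grow to the right and rows downward; lengths in m; the calibration is good to about 2 mm. A picture is of the moment at which its call begins. There is no depth.
- ticket.sign_off(): hands the job in; it is judged then, once.
The state is a dict: "time": time; "q": joint angles; "joint_vel": joint speeds; "joint_torque": joint torques, N m; "tcp_pos": TCP position; "ee_rot": TCP orientation; "wrist_force": force on the tool from outside, world axes, zero at the start; "torque": the same for the moment, N m; "opening": finger opening in m; "grasp_force": force on a finger pad.
Only numpy, scipy, OpenCV 4.12 (cv2) and the standard library are available. Lean on these libraries where they do the work, as an engineer would, in place of code of your own. Each camera call takes 0.05 s, during which the arm holds its last target. There are 200 camera calls.

## Working session

There is one attempt and no reset: what is moved stays moved. The work goes in short steps, Python scripts to look and compute and a tool call to move; the robot and the scene stay as the last step left them, time stands still between calls to the robot, and variables do not carry over. Pictures are saved under pics/ and viewed, at most 10 in all, crops included, and the job is handed in when it is done.

Besides the shell and the picture viewer there is one more tool, called as name(argument=value, ...) on one line, values as JSON. arm_command: Moves the arm, as the interface text tells. Its arguments: {"type":"object","properties":{"steps":{"type":"array","items":{"type":"number","minimum":-1,"maximum":1}},"newtons":{"type":"number"}},"required":["steps"]}

```bash
mkdir -p pics; python3 - <<'E'
from station import r, viewer
import cv2,pickle
d={n:viewer.camera(n) for n in("top","side")}
pickle.dump(d,open("cam.pkl","wb"))
for n in d: cv2.imwrite(f"pics/{n}0.png",d[n]["frame"][:,:,::-1]); print(n,d[n]["camera_matrix"].tolist(),d[n]["rvec"],d[n]["tvec"])
s=r.state();print(s["tcp_pos"],s["ee_rot"],s["opening"],r.grip_depth,s["time"])
E
```

```text
top [[592.3482867693173, 0.0, 324.3529637861654], [0.0, 592.3482867693173, 237.6121941762571], [0.0, 0.0, 1.0]] [ 2.16304366 -2.05922451  0.20771483] [-0.01860007  0.56816701  0.88569559]
side [[538.7181941195512, 0.0, 329.11796438895135], [0.0, 538.7181941195512, 243.35674601431805], [0.0, 0.0, 1.0]] [ 0.81081534 -2.42577041  1.25246769] [0.47839041 0.26862332 0.72930225]
[ 0.17658228 -0.59901965  0.19792391] [[ 9.59167393e-01  2.82838650e-01 -4.58730998e-04]
 [ 2.82839022e-01 -9.59166186e-01  1.52161585e-03]
 [-9.62748958e-06 -1.58923133e-03 -9.99998737e-01]] 0.08521113163690183 0.0187 0.1
```

View pics/top0.png

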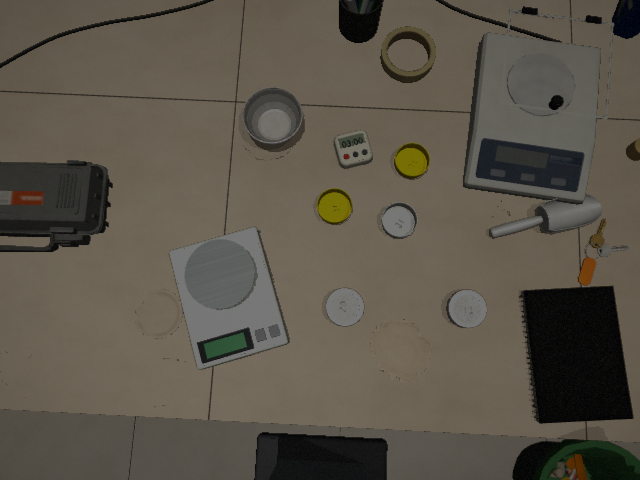

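View pics/side0.png

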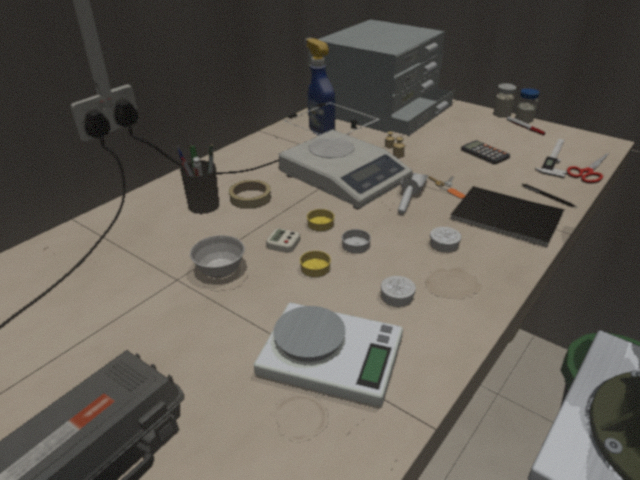

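Top view: open dish at about (398,221), lidded tins at (345,307) and (467,308), yellow look-alikes at (335,206) and (411,161), target pan at (221,274). Side view: dish at (356,240), pan at (309,333).

```bash
cat > h.py <<'E'
import cv2,numpy as np
def ray(c,u,z):
    R,_=cv2.Rodrigues(c["rvec"]); C=-R.T@np.ravel(c["tvec"])
    p=cv2.undistortPoints(np.array([[u]],float),c["camera_matrix"],None)[0,0]
    d=R.T@np.array([p[0],p[1],1]); return C+d*(z-C[2])/d[2]
def blob(c,seed,half,satmax):
    f=c["frame"]; x,y=seed; hsv=cv2.cvtColor(cv2.GaussianBlur(f,(3,3),0),cv2.COLOR_RGB2HSV)
    m=np.zeros(f.shape[:2],np.uint8); s=np.s_[y-half:y+half,x-half:x+half]
    m[s]=(hsv[s][:,:,1]<satmax)*255
    cs,_=cv2.findContours(m,cv2.RETR_EXTERNAL,cv2.CHAIN_APPROX_NONE)
    return cv2.convexHull(max(cs,key=cv2.contourArea))
def circ(c,hull,z):
    P=np.array([ray(c,p,z)[:2] for p in hull[:,0]],np.float32)
    (x,y),rad=cv2.minEnclosingCircle(P*1000); e=cv2.fitEllipse(P*1000)
    return np.round([x,y,rad]),np.round(e[0]),np.round(e[1])
E
python3 - <<'E'
import pickle; from h import *
d=pickle.load(open("cam.pkl","rb")); t,s=d["top"],d["side"]
hsv=cv2.cvtColor(t["frame"],cv2.COLOR_RGB2HSV)
print(hsv[221,370:425,1].tolist(),hsv[274,170:270].tolist()[::4])
for n,c,seed,h,z in(("dish",t,(398,221),26,.021),("tinA",t,(345,307),28,.024),("tinB",t,(467,308),28,.024),("dish",s,(356,240),20,.021),("tin",s,(398,291),24,.024)):
  for sm in(35,50,65):print(n,sm,*circ(c,blob(c,seed,h,sm),z))
# pan: darker than the white scale
for n,c,seed,h in(("top",t,(221,274),50),("side",s,(309,333),48)):
  g=cv2.GaussianBlur(cv2.cvtColor(c["frame"],cv2.COLOR_RGB2GRAY),(5,5),0);print(g[seed[1],seed[0]-50:seed[0]+50:3].tolist())
for z in(.021,):print("dish rays",ray(t,(398,221),z),ray(s,(356,236),z))
print("pan",ray(t,(221,274),.05),ray(s,(309,333),.05))
big=np.hstack([cv2.resize(t["frame"][220:380,160:300],(400,457)),cv2.resize(t["frame"][190:250,370:430],(400,457),interpolation=0)])
cv2.imwrite("pics/crop.png",big[:,:,::-1])
E
```

```text
[56, 54, 51, 56, 53, 54, 55, 55, 57, 57, 58, 34, 7, 11, 4, 2, 2, 0, 2, 0, 2, 2, 2, 4, 2, 6, 6, 2, 0, 4, 13, 16, 13, 9, 2, 4, 4, 4, 6, 9, 7, 10, 12, 15, 10, 21, 18, 20, 58, 57, 57, 57, 55, 54, 57] [[19, 50, 113], [30, 23, 98], [60, 2, 118], [0, 0, 117], [60, 5, 95], [70, 8, 92], [75, 6, 92], [80, 8, 95], [70, 8, 96], [70, 8, 97], [60, 3, 95], [70, 8, 98], [60, 8, 97], [80, 8, 97], [90, 5, 95], [70, 8, 95], [68, 10, 98], [70, 8, 98], [80, 8, 101], [70, 8, 101], [75, 10, 100], [70, 9, 81], [60, 2, 120], [0, 0, 118], [75, 4, 120]]
dish 35 [ 613. -113.   31.] [ 613. -113.] [60. 62.]
dish 50 [ 613. -112.   33.] [ 613. -113.] [63. 65.]Traceback (most recent call last):
  File "<stdin>", line 6, in <module>
  File "h.py", line 14, in circ
    (x,y),rad=cv2.minEnclosingCircle(P*1000); e=cv2.fitEllipse(P*1000)
                                                ~~~~~~~~~~~~~~^^^^^^^^
cv2.error: OpenCV(4.12.0) /io/opencv/modules/imgproc/src/shapedescr.cpp:361: error: (-201:Incorrect size of input array) There should be at least 5 points to fit the ellipse in function 'fitEllipseNoDirect'
```

```bash
python3 - <<'E'
import pickle; from h import *
d=pickle.load(open("cam.pkl","rb")); t,s=d["top"],d["side"]
for n,c,seed,h,z in(("dish",t,(398,221),26,.021),("tinA",t,(345,307),28,.024),("tinB",t,(467,308),28,.024),("dish",s,(356,240),18,.021)):
  print(n,*circ(c,blob(c,seed,h,35),z))
def pan(c,seed,h,lo,hi):
  hsv=cv2.cvtColor(cv2.GaussianBlur(c["frame"],(3,3),0),cv2.COLOR_RGB2HSV)
  m=cv2.inRange(hsv,(0,0,lo),(180,40,hi)); k=np.zeros_like(m);k[seed[1]-h:seed[1]+h,seed[0]-h:seed[0]+h]=255
  m=cv2.morphologyEx(m&k,cv2.MORPH_OPEN,np.ones((9,9)))
  cs,_=cv2.findContours(m,0,1); return cv2.convexHull(max(cs,key=cv2.contourArea))
v=cv2.cvtColor(s["frame"],cv2.COLOR_RGB2HSV)[:,:,2];print(v[333,260:360:5].tolist(),v[300:370:5,309].tolist())
hs=[]
for c,seed,h in((t,(221,274),42),(s,(309,333),40)):
  hu=pan(c,seed,h,60,109);hs.append(hu);print("pan",*circ(c,hu,.05))
a=t["frame"].copy();cv2.drawContours(a,[hs[0]],0,(255,0,0),1);cv2.drawContours(a,[blob(t,(398,221),26,35)],0,(255,0,0),1)
b=s["frame"].copy();cv2.drawContours(b,[hs[1]],0,(255,0,0),1);cv2.drawContours(b,[blob(s,(356,240),18,35)],0,(255,0,0),1)
cv2.imwrite("pics/crop.png",np.hstack([cv2.resize(a[180:380,160:440],(399,285)),cv2.resize(b[200:400,230:430],(399,285))])[:,:,::-1])
E
```

```text
dish [ 613. -113.   31.] [ 613. -113.] [60. 62.]
tinA [463. -28.  31.] [463. -28.] [62. 62.]
tinB [ 471. -225.   32.] [ 470. -225.] [62. 63.]
dish [ 609. -102.   43.] [ 609. -102.] [63. 87.]
[150, 148, 136, 124, 125, 124, 123, 122, 119, 120, 122, 123, 122, 121, 120, 124, 121, 154, 176, 179] [148, 139, 122, 121, 125, 120, 124, 123, 124, 124, 123, 124, 58, 128]
pan [505. 171.  59.] [504. 171.] [113. 117.]Traceback (most recent call last):
  File "<stdin>", line 13, in <module>
  File "<stdin>", line 9, in pan
ValueError: max() iterable argument is empty
```

Dish at (0.613, -0.113), pan at (0.504, 0.171). I'll turn the tool so its closing axis avoids the yellow dishes, and travel at z 0.2.

arm_command(steps=[0.074, -0.046, 0, 0, 0, -0.008, -1, 0.22, -0.137, 0, 0, 0, -0.024, -1, 0.37, -0.228, 0, 0, 0, -0.04, -1, 0.52, -0.32, 0, 0, 0, -0.056, -1, 0.67, -0.41, 0, 0, 0, -0.072, -1, 0.74, -0.456, 0, 0, 0, -0.0794, -1, 0.74, -0.456, 0, 0, 0, -0.0794, -1], newtons=25)

```text
time: 0.8
tcp_pos: [0.3246, -0.4349, 0.1988]
ee_rot: [[0.702, 0.712, 0.001], [0.712, -0.702, 0.001], [0.001, -0.0, -1.0]]
wrist_force: [0.7, -0.5, -0.2]
opening: 0.0856
grasp_force: 0.0
```

arm_command(steps=[0.1, -0.005, 0, 0, 0, 0, -1, 0.27, -0.01, 0, 0, 0, 0, -1, 0.44, -0.02, 0, 0, 0, 0, -1, 0.61, -0.03, 0, 0, 0, 0, -1, 0.78, -0.04, 0, 0, 0, 0, -1, 0.863, -0.042, 0, 0, 0, 0, -1])

```text
time: 1.4
tcp_pos: [0.4689, -0.2756, 0.1986]
ee_rot: [[0.706, 0.708, 0.001], [0.708, -0.706, 0.001], [0.001, -0.0, -1.0]]
wrist_force: [0.9, 0.1, 0.6]
opening: 0.0852
grasp_force: 0.0
```

arm_command(steps=[0.1, -0.005, 0, 0, 0, 0, -1, 0.27, -0.01, 0, 0, 0, 0, -1, 0.44, -0.02, 0, 0, 0, 0, -1, 0.61, -0.03, 0, 0, 0, 0, -1, 0.78, -0.04, 0, 0, 0, 0, -1, 0.863, -0.042, 0, 0, 0, 0, -1, 0.863, -0.042, 0, 0, 0, 0, -1, 0.863, -0.042, 0, 0, 0, 0, -1])

```text
time: 2.2
tcp_pos: [0.6118, -0.1194, 0.1979]
ee_rot: [[0.708, 0.706, -0.002], [0.706, -0.708, -0.001], [-0.002, -0.0, -1.0]]
wrist_force: [-0.5, -1.0, 0.3]
opening: 0.0851
grasp_force: 0.0
```

arm_command(steps=[0.02, -0.015, 0.1, 0, 0, 0, -1, 0.02, -0.015, 0.22, 0, 0, 0, -1, 0.02, -0.015, 0.34, 0, 0, 0, -1, 0.02, -0.015, 0.46, 0, 0, 0, -1, 0.02, -0.015, 0.55, 0, 0, 0, -1, 0.02, -0.015, 0.55, 0, 0, 0, -1])

```text
time: 2.8
tcp_pos: [0.6097, -0.1144, 0.058]
ee_rot: [[0.709, 0.705, -0.007], [0.705, -0.709, -0.001], [-0.005, -0.004, -1.0]]
wrist_force: [-0.5, 0.0, 0.6]
opening: 0.0855
grasp_force: 0.0
```

```bash
python3 - <<'E'
from station import r, viewer
import cv2,numpy as np
t=viewer.camera("top")["frame"];s=viewer.camera("side")["frame"]
cv2.imwrite("pics/pre.png",np.hstack([cv2.resize(t[140:300,300:480],(399,355)),cv2.resize(s[150:310,270:450],(399,355))])[:,:,::-1])
print(r.state()["tcp_pos"])
E
```

```text
[ 0.61258294 -0.11350331  0.06153063]
```

View pics/pre.png

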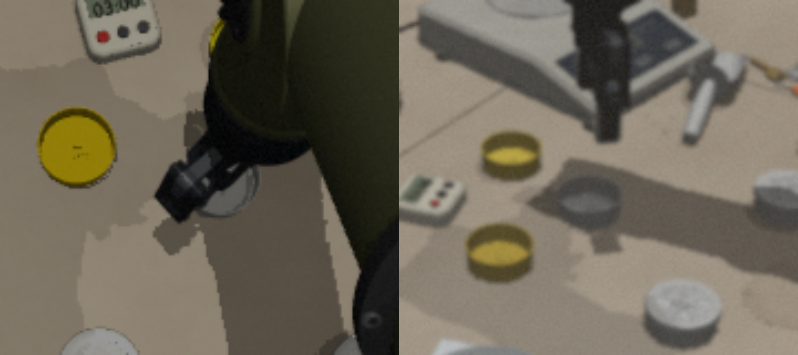

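Crop shows the open gripper hovering above the dish, dish seen at left crop (225,190) and right crop (588,202). I check that the estimate reprojects well in the side view.

```bash
python3 - <<'E'
import pickle; from h import *
d=pickle.load(open("cam.pkl","rb"))
for p in((.613,-.113,.021),(.613,-.113,0),(.504,.171,.05)):
  for n in d: c=d[n];print(p,n,cv2.projectPoints(np.array([p]),c["rvec"],c["tvec"],c["camera_matrix"],None)[0].ravel().round(1))
E
```

```text
(0.613, -0.113, 0.021) top [399.  219.4]
(0.613, -0.113, 0.021) side [357.2 236.6]
(0.613, -0.113, 0) top [397.5 222.3]
(0.613, -0.113, 0) side [356.9 245. ]
(0.504, 0.171, 0.05) top [220.6 273.4]
(0.504, 0.171, 0.05) side [311.7 328.3]
```

arm_command(steps=[0, 0, 0.06, 0, 0, 0, -1, 0, 0, 0.12, 0, 0, 0, -1, 0, 0, 0.18, 0, 0, 0, -1, 0, 0, 0.21, 0, 0, 0, -1, 0, 0, 0.225, 0, 0, 0, -1, 0, 0, 0.225, 0, 0, 0, -1, 0, 0, 0.225, 0, 0, 0, -1])

```text
time: 3.6
tcp_pos: [0.6135, -0.1115, 0.0055]
ee_rot: [[0.707, 0.707, 0.001], [0.707, -0.707, -0.0], [0.001, 0.001, -1.0]]
wrist_force: [0.5, -0.1, -0.1]
opening: 0.0854
grasp_force: 0.0
```

arm_command(steps=[0, 0, 0, 0, 0, 0, -0.8, 0, 0, 0, 0, 0, 0, -0.6, 0, 0, 0, 0, 0, 0, -0.5, 0, 0, 0, 0, 0, 0, -0.45, 0, 0, 0, 0, 0, 0, -0.4, 0, 0, 0, 0, 0, 0, -0.35, 0, 0, 0, 0, 0, 0, -0.3, 0, 0, 0, 0, 0, 0, -0.2, 0, 0, 0, 0, 0, 0, 0, 0, 0, 0, 0, 0, 0, 0], newtons=22)

```text
time: 4.6
tcp_pos: [0.613, -0.1116, 0.0049]
ee_rot: [[0.707, 0.707, 0.0], [0.707, -0.707, 0.0], [0.0, -0.0, -1.0]]
wrist_force: [-0.1, -0.5, -0.6]
opening: 0.0429
grasp_force: 0.0
```

```bash
python3 - <<'E'
from station import r, viewer
import cv2,numpy as np
t=viewer.camera("top")["frame"];s=viewer.camera("side")["frame"]
cv2.imwrite("pics/grip.png",np.hstack([cv2.resize(t[170:270,340:450],(399,363)),cv2.resize(s[190:290,300:410],(399,363))])[:,:,::-1])
x=r.state();print(x["tcp_pos"],x["opening"],x["grasp_force"])
E
```

```text
[ 0.61304073 -0.11159689  0.00493253] 0.04248542658366543 0.0
```

View pics/grip.png

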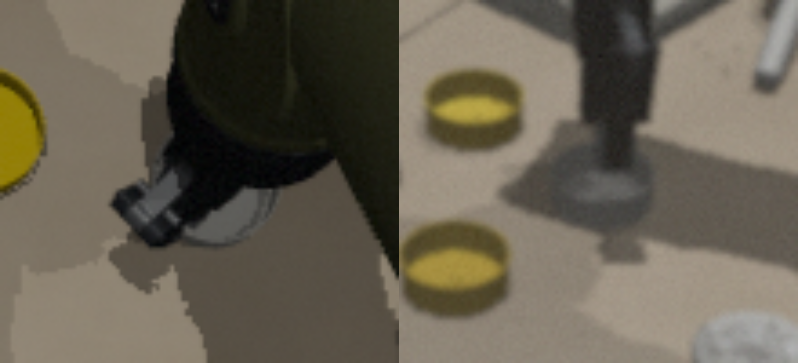

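The dish (right crop ~ (602,185)) hasn't moved, but the visible finger ends at about right crop (617,165), apparently above or inside the rim. I compute where the tips actually are.

```bash
python3 - <<'E'
import pickle; from h import *
from station import viewer
d=pickle.load(open("cam.pkl","rb")); c=d["side"]
R,_=cv2.Rodrigues(c["rvec"]);print("cam",(-R.T@np.ravel(c["tvec"])).round(3))
for w in(.0215,.03,-.0215):
  for z in(.0,.01,.02,.03,.04):
    p=(.613-w*.707,-.1116+w*.707,z);print(w,z,cv2.projectPoints(np.array([p]),c["rvec"],c["tvec"],c["camera_matrix"],None)[0].ravel().round(1))
s=viewer.camera("side")["frame"][200:270,320:400]
cl=cv2.convertScaleAbs(s,alpha=2.2)
cv2.imwrite("pics/tip.png",cv2.resize(cl,(640,560),interpolation=cv2.INTER_CUBIC)[:,:,::-1])
E
```

```text
cam [0.117 0.638 0.642]
0.0215 0.0 [358.4 251.5]
0.0215 0.01 [358.6 247.5]
0.0215 0.02 [358.7 243.4]
0.0215 0.03 [358.9 239.3]
0.0215 0.04 [359.  235.1]
0.03 0.0 [359.2 254. ]
0.03 0.01 [359.3 249.9]
0.03 0.02 [359.5 245.9]
0.03 0.03 [359.7 241.7]
0.03 0.04 [359.8 237.6]
-0.0215 0.0 [354.6 239.4]
-0.0215 0.01 [354.8 235.4]
-0.0215 0.02 [354.9 231.4]
-0.0215 0.03 [355.  227.4]
-0.0215 0.04 [355.1 223.3]
```

View pics/tip.png

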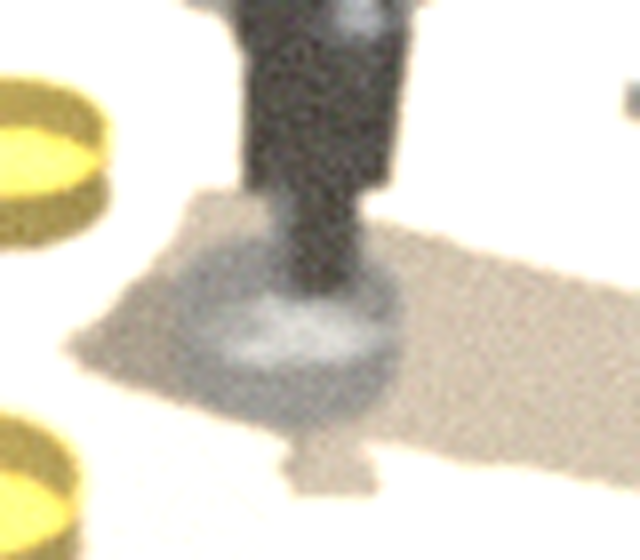

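```bash
python3 - <<'E'
import pickle; from h import *
from station import viewer
d=pickle.load(open("cam.pkl","rb")); c=d["top"]
R,_=cv2.Rodrigues(c["rvec"]);print("cam",(-R.T@np.ravel(c["tvec"])).round(3))
for w in(.0215,.057):
  for z in(.01,.04,.07,.1):
    p=(.613-w*.707,-.1116+w*.707,z);print(w,z,cv2.projectPoints(np.array([p]),c["rvec"],c["tvec"],c["camera_matrix"],None)[0].ravel().round(1))
s=viewer.camera("top")["frame"][190:260,360:440]
cl=cv2.convertScaleAbs(s,alpha=2.5)
cv2.imwrite("pics/tip2.png",cv2.resize(cl,(640,560),interpolation=cv2.INTER_CUBIC)[:,:,::-1])
E
```

```text
cam [ 0.379 -0.002  0.982]
0.0215 0.01 [388.1 229.2]
0.0215 0.04 [390.1 225.3]
0.0215 0.07 [392.1 221.1]
0.0215 0.1 [394.2 216.6]
0.057 0.01 [372.7 243.2]
0.057 0.04 [374.2 239.6]
0.057 0.07 [375.7 235.8]
0.057 0.1 [377.3 231.8]
```

View pics/tip2.png

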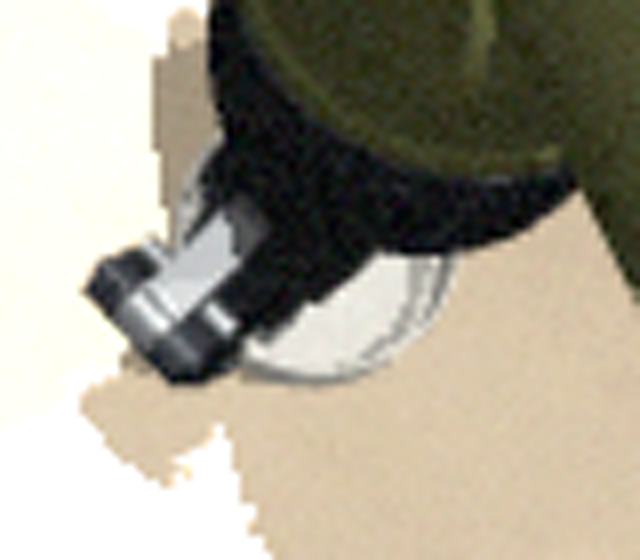

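The knuckles line up laterally, so the tips look about 30 mm higher than the TCP reading suggests. I'll lift, reopen, then go lower while watching the image and the wrist force.

arm_command(steps=[0, 0, -0.06, 0, 0, 0, 0, 0, 0, -0.12, 0, 0, 0, 0, 0, 0, -0.16, 0, 0, 0, 0, 0, 0, -0.16, 0, 0, 0, -0.5, 0, 0, -0.16, 0, 0, 0, -1, 0, 0, -0.16, 0, 0, 0, -1, 0, 0, -0.16, 0, 0, 0, -1, 0, 0, -0.1, 0, 0, 0, -1, 0, 0, -0.04, 0, 0, 0, -1, 0, 0, 0, 0, 0, 0, -1, 0, 0, 0, 0, 0, 0, -1])

```text
time: 5.9
tcp_pos: [0.6113, -0.1114, 0.0023]
ee_rot: [[0.707, 0.707, -0.004], [0.707, -0.707, 0.001], [-0.003, -0.004, -1.0]]
wrist_force: [0.0, 0.3, -0.2]
opening: 0.0852
grasp_force: 0.0
```

arm_command(steps=[0, 0, 0.01, 0, 0, 0, -1, 0, 0, 0.02, 0, 0, 0, -1, 0, 0, 0.02, 0, 0, 0, -1, 0, 0, 0.02, 0, 0, 0, -1])

```text
time: 6.3
tcp_pos: [0.6132, -0.1116, 0.0003]
ee_rot: [[0.707, 0.707, 0.001], [0.707, -0.707, -0.0], [0.0, 0.0, -1.0]]
wrist_force: [-0.3, -1.4, 0.6]
opening: 0.0854
grasp_force: 0.0
```

```bash
python3 - <<'E'
from station import r, viewer
import cv2,numpy as np
s=viewer.camera("side")["frame"][180:265,300:410]
cl=cv2.convertScaleAbs(s,alpha=2.0)
cv2.imwrite("pics/tip3.png",cv2.resize(cl,(770,595),interpolation=cv2.INTER_CUBIC)[:,:,::-1])
x=r.state();print(x["tcp_pos"],x["opening"],x["wrist_force"],x["q"])
E
```

```text
[ 6.13268378e-01 -1.11603164e-01  2.99156390e-04] 0.08525392382162061 [-0.12355325 -0.27787808  0.11005146] [ 21.17411382  41.82262352 -21.84885612  98.9678328   21.22205885
  43.2876805  -56.22791596]
```

View pics/tip3.png

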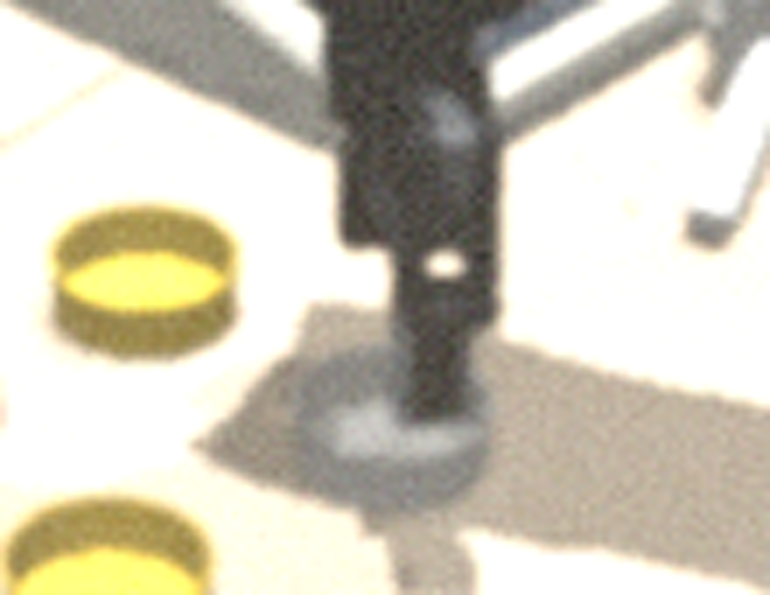

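The near fingertip at crop (435,415), full-image (362,239), is at z ≈ 0.045 with the TCP reading 0.000. So the tips sit about 31 mm higher than the stated TCP (plus the swing). I descend in checked stages.

arm_command(steps=[0, 0, 0.02, 0, 0, 0, -1, 0, 0, 0.04, 0, 0, 0, -1, 0, 0, 0.06, 0, 0, 0, -1, 0, 0, 0.07, 0, 0, 0, -1, 0, 0, 0.07, 0, 0, 0, -1])

```text
time: 6.85
tcp_pos: [0.6126, -0.1115, -0.0182]
ee_rot: [[0.707, 0.707, -0.001], [0.707, -0.707, 0.0], [-0.001, -0.001, -1.0]]
wrist_force: [-0.2, 0.2, 0.3]
opening: 0.0853
grasp_force: 0.0
```

arm_command(steps=[0, 0, 0.01, 0, 0, 0, -1, 0, 0, 0.02, 0, 0, 0, -1, 0, 0, 0.03, 0, 0, 0, -1, 0, 0, 0.03, 0, 0, 0, -1, 0, 0, 0.03, 0, 0, 0, -1])

```text
time: 7.35
tcp_pos: [0.613, -0.1116, -0.0251]
ee_rot: [[0.707, 0.707, -0.0], [0.707, -0.707, 0.0], [-0.0, -0.0, -1.0]]
wrist_force: [0.3, -0.7, -0.7]
opening: 0.0853
grasp_force: 0.0
```

```bash
python3 - <<'E'
from station import r, viewer
import cv2,numpy as np
s=viewer.camera("side")["frame"][180:265,300:410]
cl=cv2.convertScaleAbs(s,alpha=2.0)
cv2.imwrite("pics/tip4.png",cv2.resize(cl,(770,595),interpolation=cv2.INTER_CUBIC)[:,:,::-1])
x=r.state();print(x["tcp_pos"],x["opening"],x["wrist_force"])
E
```

```text
[ 0.61307398 -0.1115517  -0.02502671] 0.08511429174818552 [-0.41978695 -0.40512533 -0.01583897]
```

View pics/tip4.png

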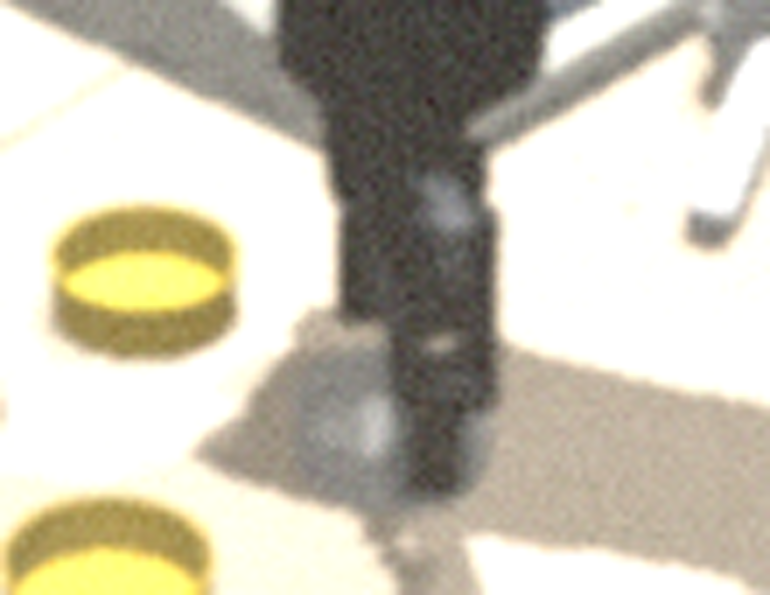

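The finger (tip at crop (430,490), z ≈ 0.019) now stands in front of the dish wall. Down 4 mm more, then close gently.

arm_command(steps=[0, 0, 0.008, 0, 0, 0, -1, 0, 0, 0.015, 0, 0, 0, -1, 0, 0, 0.015, 0, 0, 0, -0.8, 0, 0, 0.015, 0, 0, 0, -0.65, 0, 0, 0.015, 0, 0, 0, -0.55, 0, 0, 0.015, 0, 0, 0, -0.5, 0, 0, 0.015, 0, 0, 0, -0.45, 0, 0, 0.015, 0, 0, 0, -0.4, 0, 0, 0.015, 0, 0, 0, -0.35, 0, 0, 0.015, 0, 0, 0, -0.3, 0, 0, 0.015, 0, 0, 0, -0.3], newtons=22)

```text
time: 8.5
tcp_pos: [0.6131, -0.1116, -0.0284]
ee_rot: [[0.707, 0.707, 0.0], [0.707, -0.707, -0.0], [0.0, 0.0, -1.0]]
wrist_force: [-1.8, 0.3, 4.6]
opening: 0.0573
grasp_force: 22.9
```

arm_command(steps=[0, 0, 0, 0, 0, 0, 0, 0, 0, -0.01, 0, 0, 0, 0, 0, 0, -0.04, 0, 0, 0, 0, 0, 0, -0.1, 0, 0, 0, 0, 0, 0, -0.2, 0, 0, 0, 0, 0, 0, -0.32, 0, 0, 0, 0, 0, 0, -0.42, 0, 0, 0, 0, 0, 0, -0.48, 0, 0, 0, 0, 0, 0, -0.48, 0, 0, 0, 0])

```text
time: 9.4
tcp_pos: [0.6149, -0.1116, 0.0948]
ee_rot: [[0.707, 0.707, 0.005], [0.707, -0.707, -0.001], [0.003, 0.004, -1.0]]
wrist_force: [0.1, 0.0, -0.4]
opening: 0.0575
grasp_force: 23.7
```

```bash
python3 - <<'E'
from station import r, viewer
import cv2,numpy as np
s=viewer.camera("side")["frame"][150:290,280:420];t=viewer.camera("top")["frame"][160:300,330:470]
cl=[cv2.resize(cv2.convertScaleAbs(i,alpha=1.8),(399,399)) for i in(t,s)]
cv2.imwrite("pics/lift.png",np.hstack(cl)[:,:,::-1])
x=r.state();print(x["tcp_pos"],x["opening"],x["wrist_force"],x["grasp_force"],x["ee_rot"])
E
```

```text
[ 0.6129896  -0.11166404  0.09163446] 0.05709972736227272 [ 0.02091869  0.37494743 -1.29131947] 23.672172192600556 [[ 7.07022917e-01  7.07190311e-01  6.77667791e-04]
 [ 7.07190570e-01 -7.07022939e-01 -2.47450825e-04]
 [ 3.04131848e-04  6.54193676e-04 -9.99999740e-01]]
```

View pics/lift.png

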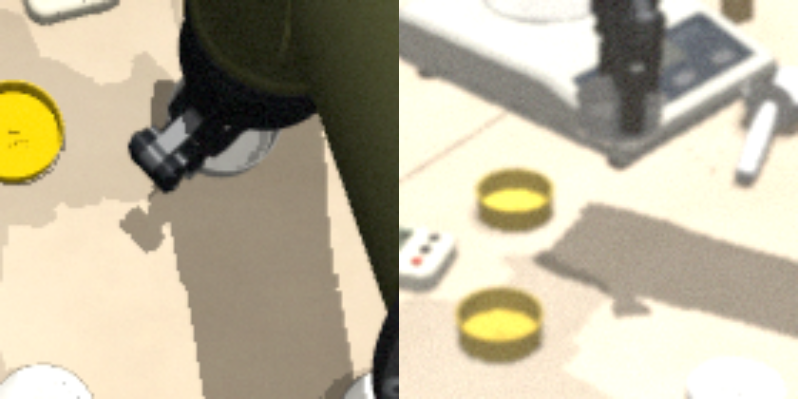

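Left crop: dish under the gripper at (235,150); right crop: dish held level at (620,110), nothing left on the bench. Carry it to the pan in two hops.

arm_command(steps=[0.01, -0.03, 0, 0, 0, 0, 0, 0.04, -0.1, 0, 0, 0, 0, 0, 0.09, -0.2, 0, 0, 0, 0, 0, 0.14, -0.31, 0, 0, 0, 0, 0, 0.19, -0.42, 0, 0, 0, 0, 0, 0.225, -0.51, 0, 0, 0, 0, 0, 0.246, -0.554, 0, 0, 0, 0, 0])

```text
time: 10.2
tcp_pos: [0.5563, 0.034, 0.0909]
ee_rot: [[0.704, 0.711, -0.002], [0.711, -0.704, 0.001], [-0.0, -0.002, -1.0]]
wrist_force: [0.5, 1.2, 0.0]
opening: 0.0576
grasp_force: 23.7
```

arm_command(steps=[0.01, -0.03, 0, 0, 0, 0, 0, 0.04, -0.1, 0, 0, 0, 0, 0, 0.09, -0.2, 0, 0, 0, 0, 0, 0.14, -0.31, 0, 0, 0, 0, 0, 0.19, -0.42, 0, 0, 0, 0, 0, 0.225, -0.51, 0, 0, 0, 0, 0, 0.246, -0.554, 0, 0, 0, 0, 0, 0.246, -0.554, 0, 0, 0, 0, 0, 0.246, -0.554, 0, 0, 0, 0, 0])

```text
time: 11.1
tcp_pos: [0.5047, 0.1698, 0.091]
ee_rot: [[0.708, 0.706, 0.0], [0.706, -0.708, -0.001], [-0.001, 0.001, -1.0]]
wrist_force: [1.1, -1.6, -0.8]
opening: 0.0576
grasp_force: 23.7
```

```bash
python3 - <<'E'
import pickle; from h import *
from station import r, viewer
d=pickle.load(open("cam.pkl","rb"))
s=viewer.camera("side")["frame"][230:400,230:430];t=viewer.camera("top")["frame"][200:370,150:350]
cl=[cv2.resize(cv2.convertScaleAbs(i,alpha=1.5),(399,339)) for i in(t,s)]
cv2.imwrite("pics/over.png",np.hstack(cl)[:,:,::-1])
x=r.state();print(x["tcp_pos"],x["opening"],x["wrist_force"],x["grasp_force"],x["time"])
for p in((.504,.171,.12),(.504,.171,.141)):
  for n,o in(("top",(150,200)),("side",(230,230))): c=d[n];print(p,n,(2*(cv2.projectPoints(np.array([p]),c["rvec"],c["tvec"],c["camera_matrix"],None)[0].ravel()-o)).round())
E
```

```text
[0.50480043 0.16934115 0.09099404] 0.05748341311601561 [ 0.74772721  0.13113658 -0.96175524] 23.673312969622202 11.2
(0.504, 0.171, 0.12) top [125. 133.]
(0.504, 0.171, 0.12) side [161. 128.]
(0.504, 0.171, 0.141) top [119. 129.]
(0.504, 0.171, 0.141) side [161. 106.]
```

View pics/over.png

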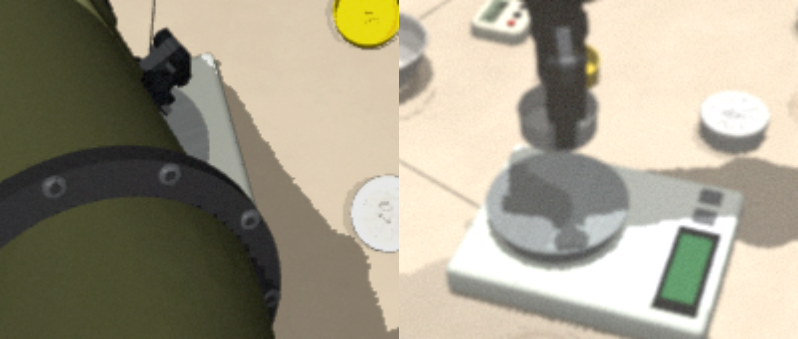

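The held dish's rim centre is at right crop (557,105), predicted (560,106), so it is over the pan centre (about (558,200) below it). The dish underside is at about 0.119, so I lower it by about 68 mm, then creep.

arm_command(steps=[0, 0, 0.03, 0, 0, 0, 0, 0, 0, 0.08, 0, 0, 0, 0, 0, 0, 0.14, 0, 0, 0, 0, 0, 0, 0.19, 0, 0, 0, 0, 0, 0, 0.225, 0, 0, 0, 0, 0, 0, 0.245, 0, 0, 0, 0, 0, 0, 0.255, 0, 0, 0, 0, 0, 0, 0.262, 0, 0, 0, 0, 0, 0, 0.264, 0, 0, 0, 0, 0, 0, 0.264, 0, 0, 0, 0, 0, 0, 0.264, 0, 0, 0, 0])

```text
time: 12.3
tcp_pos: [0.5043, 0.1713, 0.0255]
ee_rot: [[0.707, 0.707, 0.001], [0.707, -0.707, 0.0], [0.001, 0.0, -1.0]]
wrist_force: [-0.0, -0.4, -0.6]
opening: 0.0575
grasp_force: 23.7
```

```bash
cat > m.py <<'E'
from station import r, viewer
import numpy as np
F=[]
for _ in range(4):
    viewer.camera("side"); x=r.state(); F.append(x["wrist_force"])
print(x["tcp_pos"],np.mean(F,0).round(2),x["opening"],x["grasp_force"],x["time"])
E
python3 m.py
```

```text
[0.50418925 0.17128237 0.02536226] [ 0.44  0.14 -0.56] 0.057773163031926235 23.671599422232248 12.5
```

arm_command(steps=[0, 0, 0.004, 0, 0, 0, 0, 0, 0, 0.008, 0, 0, 0, 0, 0, 0, 0.012, 0, 0, 0, 0, 0, 0, 0.014, 0, 0, 0, 0, 0, 0, 0.014, 0, 0, 0, 0])

```text
time: 13.0
tcp_pos: [0.504, 0.1712, 0.0216]
ee_rot: [[0.707, 0.707, -0.0], [0.707, -0.707, -0.0], [-0.0, -0.0, -1.0]]
wrist_force: [0.0, 0.0, -0.5]
opening: 0.0573
grasp_force: 23.7
```

```bash
python3 m.py
```

```text
[0.50407311 0.17125716 0.02170387] [ 0.1  -0.15 -0.07] 0.05735391437223804 23.67600836441852 13.2
```

arm_command(steps=[0, 0, 0.002, 0, 0, 0, 0, 0, 0, 0.004, 0, 0, 0, 0, 0, 0, 0.004, 0, 0, 0, 0])

```text
time: 13.5
tcp_pos: [0.5041, 0.1713, 0.0207]
ee_rot: [[0.707, 0.707, 0.0], [0.707, -0.707, 0.0], [0.0, 0.0, -1.0]]
wrist_force: [0.2, 0.3, 1.5]
opening: 0.0573
grasp_force: 23.8
```

```bash
python3 m.py
```

```text
[0.50412366 0.17130086 0.02076619] [-0.1  -0.08  0.96] 0.05733643897032419 23.799868388450705 13.7
```

The force rise (about 1.5 N) shows the dish resting on the pan. Release slowly, then lift.

arm_command(steps=[0, 0, 0, 0, 0, 0, -0.3, 0, 0, 0, 0, 0, 0, -0.4, 0, 0, 0, 0, 0, 0, -0.5, 0, 0, 0, 0, 0, 0, -0.65, 0, 0, 0, 0, 0, 0, -0.8, 0, 0, 0, 0, 0, 0, -1, 0, 0, 0, 0, 0, 0, -1, 0, 0, 0, 0, 0, 0, -1])

```text
time: 14.5
tcp_pos: [0.5041, 0.1712, 0.0207]
ee_rot: [[0.707, 0.707, -0.0], [0.707, -0.707, 0.0], [-0.0, -0.0, -1.0]]
wrist_force: [-0.5, -0.5, -0.2]
opening: 0.0855
grasp_force: 0.0
```

arm_command(steps=[0, 0, -0.02, 0, 0, 0, -1, 0, 0, -0.06, 0, 0, 0, -1, 0, 0, -0.12, 0, 0, 0, -1, 0, 0, -0.22, 0, 0, 0, -1, 0, 0, -0.34, 0, 0, 0, -1, 0, 0, -0.46, 0, 0, 0, -1, 0, 0, -0.55, 0, 0, 0, -1, 0, 0, -0.6, 0, 0, 0, -1, 0, 0, -0.6, 0, 0, 0, -1])

```text
time: 15.4
tcp_pos: [0.5049, 0.1717, 0.1726]
ee_rot: [[0.707, 0.707, 0.003], [0.707, -0.707, 0.001], [0.003, 0.002, -1.0]]
wrist_force: [0.3, 0.3, -0.0]
opening: 0.0853
grasp_force: 0.0
```

```bash
python3 - <<'E'
from h import *
from station import r, viewer
c=viewer.camera("side");x=r.state();print(x["tcp_pos"],x["opening"],x["wrist_force"],x["time"])
f=c["frame"];v=cv2.cvtColor(f,cv2.COLOR_RGB2GRAY)
for p in((.504,.171,.05),(.504,.171,.071)): print(cv2.projectPoints(np.array([p]),c["rvec"],c["tvec"],c["camera_matrix"],None)[0].ravel().round(1))
import pickle; o=cv2.cvtColor(pickle.load(open("cam.pkl","rb"))["side"]["frame"],cv2.COLOR_RGB2GRAY)
for y in range(292,366,3): print(y,"".join("%4d"%k for k in v[y,270:356:4]),)
E
```

```text
[0.50422469 0.17124235 0.17111763] 0.08518560022584366 [-0.98685198  0.66180763 -0.23605676] 15.45
[311.7 328.3]
[311.4 318.4]
292  156 153 158 151 156 158 157 155 157 157 159 158 157 156 159 158 159 159 160 156 157 157
295  157 153 155 156 156 156 154 154 158 156 157 157 156 158 157 155 155 158 158 157 155 156
298  155 152 153 155 155 153 153 153 155 158 153 157 157 158 158 159 154 156 157 157 158 158
301  154 155 155 159 156 153 155 154 155 155 154 156 159 156 157 162 159 161 156 157 159 159
304  153 152 153 152 151 119 126 131 146 155 156 156 157 156 155 158 157 158 156 159 157 156
307  155 155 153 155 144 117 120 101  91  88  81  85 103 122 151 158 156 159 157 155 156 154
310  158 153 155 154 175 104  88  80  72  70  75  72  78  78  91 119 155 156 158 157 153 161
313  155 151 151 160 111  84  82  79  72  73  73  70  74  73  78  83  96 124 141 148 152 158
316  154 153 156 135  88  87  73  72  72  78  90  88  79  72  70  85  81  94 120 120 122 122
319  154 154 139 134  90  89  68  81 102 105 102  99  96  80  73  83  87  79 108 121 121 121
322  157 154 119 117  81  86  81 101 105 10
[... 651 characters left out ...]
9  73  81  83  96 128 135 131 126 107 160 149 152
346  181 164  99 121 131 131 130 135 134 111  82  85  81  92 128 130 133  97 136 189 192 190
349  174 172 101  92 131 130 130 133 131 130  84  86  85  82 134 132  96  93 161 190 191 191
352  175 177 143  89  82 125 135 138 129 130  79  81  87  84 120  81  79 116 186 193 189 190
355  175 173 175 108  86  61  94 119 128 123  80  80  78  70  58  74  98 163 191 190 189 192
358  176 175 179 174 120  89  64  62  66  70  56  61  58  60  82 102 177 192 191 190 190 192
361  174 177 175 179 175 147 102  84  76  71  71  75  84  93 116 187 190 189 190 193 191 190
364  174 172 174 188 187 177 168 148 126 111  98 100  99 126 181 189 188 191 192 193 194 190
```

The dish spans columns 290–328 and rows 307–340. It is upright and centred on the pan (columns 274–345, rows 303–355) within about 2 px. The gripper is clear, so I hand in.

```bash
python3 -c "
from station import ticket
print(ticket.sign_off())"
```

```text
the job is handed in; nothing more can be done
None
```

The open dish is on the small scale's pan, upright, released and within about 4 mm of centre by the side camera; grip stayed near 24 N, I never went near the lidded tins, and the job is handed in (no verdict was returned).

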